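# Clamp a glass test panel on the drawdown board

### The job

Get the black glass panel ready for a paint drawdown: slide it along the board, under the raised clamp bar, until its far end sits squarely against the stop ledge, then flip the red cam lever right over until it snaps past centre and the bar clamps the panel. Leave the film applicator, the sample pots and the rubber blower where they stand.

Things in the scene. Friction and masses are not known exactly. Their poses are not given: they have to be found in the camera images.
- board: Fixed aluminium drawdown board, 270 x 176 mm, its flat top 20 mm above the worktop. Origin: centre of its underside; x runs along it from the near end to the clamp end, y to the left seen along x, z up. A grey clamp bridge spans it at x = +80 to +107 mm, 64 mm high (87 mm within 20 mm of the middle), on two 10 mm posts at y = +74 and -74 mm; the panel passes between them.
- stop_edge (a point): Middle of the stop face at board height: the near face of a slippery white plastic ledge 128 mm wide and 6 mm high, behind the clamp bar at board x = +108 mm. Axes as the board's.
- panel: Loose black glass panel, 130 mm long (x), 100 mm wide (y), 8 mm thick, about 0.2 to 0.35 kg, lying flat on the board 22 to 40 mm short of the stop and a little askew. Origin: centre of its underside. It slides (1 to 2 N) when its near edge is pushed, e.g. with closed fingertips 2 to 3 mm above the board; pushed on at the middle with 10 to 20 N it squares itself to the ledge.
- panel_head (a point): Middle of the panel's far (+x) end, at its underside; touches the stop ledge when home.
- panel_tail (a point): Middle of the panel's near (-x) end, at its underside.
- clamp_bar: Steel clamp bar with a rubber sole, 170 mm long across the board, 22 mm wide, under the bridge; moved only by the lever. Origin: middle of its sole, 16 mm above the board when the lever is open (8 mm above the panel's top). It comes down on the panel as the lever turns; when down, the panel cannot pass.
- lever_pivot (a point): Axis of the cam lever, at the middle of the bridge, 74 mm above the worktop. The lever turns about the board's x axis, in the board's y-z plane.
- lever_grip (a point): On the centre line of the red lever handle, 92 mm from the pivot. The handle is a straight bar, 16 mm thick along the board's x and 14 mm deep in the plane of its swing, 48 to 115 mm from the pivot. It can be pinched across the 16 mm from above and carried round its arc, turning between the fingers, or pushed over.
- clamp_lever (a joint): Angle of the cam lever, rad. 0 = open: handle leaning 50 degrees from vertical to the right (board -y), where it starts. It grows as the handle swings over the top to the left: 0.87 upright, 1.95 dead centre, 2.30 closed stop, handle 8 degrees above level on the +y side. Needs up to 6 N at the grip. Let go short of dead centre it springs back; past it, it snaps shut and stays.
- applicator: Bystander: small steel film applicator, 44 x 75 x 30 mm, left of the board. Origin: centre of its underside.
- pot_red: Bystander: white sample pot with red lid, 63 mm diameter, 55 mm high, right of the board. Origin: centre of its underside.
- pot_blue: Bystander: white sample pot with blue lid, 63 mm diameter, 55 mm high, right of the board. Origin: centre of its underside.
- blower: Bystander: red rubber dust blower standing upright, 54 mm diameter, 88 mm high, left of the board. Origin: centre of its underside.
Things that resemble listed ones, but are neither listed nor needed, are in the scene too. Several things have the shape of the panel; the one meant has the colours described above.

How it is judged:
By the outcome, as a careful person would: the job done as asked, in the order asked, and still so for the second after the job is handed in, with the robot touching nothing.
It also fails if it takes over 48 s, if anything falls off the work surface, if the arm or the gripper's body presses on something with over 40 N, if the wrist force passes 120 N, or if a joint passes its speed limit or range.

### The arm

A 6-joint arm with a two-finger parallel gripper is mounted at the origin on the work surface; the furniture and walls round the work are solid. World frame = base frame: x ahead of the robot, y to its left, z up, the work surface at z = 0. Lengths are in m, angles in rad, forces in N, time in s.
With the tool pointing down it reaches from about 0.325 to 0.775 m from the base axis. Payload 5.5 kg.
Tool frame: the origin (TCP) lies at the very end of the fingers, on their centre line; the grasp point (between the pads) lies 19 mm behind it; z points along the fingers, y is the direction in which the jaws open and shut (so a half turn about z gives the same grasp; the last joint's range is limited). The gripper opens to 88 mm and grips with 3 to 60 N. Pads are 20 mm wide; open, the fingers measure 115 mm over their backs; the gripper's body (75 mm by 178 mm) begins 61 mm behind the grasp point.
Start: joints at [1.25, 0.091, 1.231, -0, 1.82, -0.057], TCP at [0.156, 0.579, 0.223] pointing down, gripper open.
Joint ranges: [-2.87, 2.87], [-0.86, 2.18], [0.17, 2.46], [-1.51, 4.65], [0.06, 2.69], [-2.65, 2.65]. Speed limits (rad/s): [2.57, 2.57, 3.01, 3.14, 3.14, 3.14].

### API

Orientations are given as a rotation vector (axis times angle).
In Python, from bench import manip gives the robot as it stands.
- The arm moves only by the tool carry_out, never from a script. Its argument "targets" is a list of rows, each an object of numbers: "dx", "dy", "dz": the shift along the tool's x, y, z in mm; "ax", "ay", "az": the turn, a rotation vector about the tool's x, y, z in degrees; "hand": the closure, from 0 (fully open) to 1 (shut). In form: [{"dx": .., "dy": .., "dz": .., "ax": .., "ay": .., "az": .., "hand": ..}, ...]. A call has 1 to 5 rows; each row is the pose to reach, as a shift and turn from the pose measured when the call began, along the tool's axes at that moment; what a row does not reach only later rows make up. A row lasts 1/8 s, in which the tool goes at most 62.5 mm and 10.7 degrees, less where a joint would pass 70% of its speed; a pose out of reach is approached as far as the arm can. A call with a gripper value outside its range is refused whole. The fingers move at their own pace and stop on an object; "force" is the grip in N (left out, the last holds). Time passes only in rows, so rows that repeat a pose let the fingers close. It gives the time, the measured TCP pose, the force and the opening at its end, in the units of the state.
- manip.read_state(): the state, without advancing time (a new reading comes with each control period).
- manip.read_camera(name): name is "side" or "top"; returns (picture, depth): 480x640x3 uint8, blue, green, red; 480x640 float32, m along the optical axis (not along the pixel's ray), 0 where there is no reading.
- manip.camera_params(name): a dict with "K" (3x3 intrinsics, pixels), "dist" ([k1, k2, p1, p2, k3] as OpenCV has them; the pictures are not rectified), "R" (3x3) and "t" (3): a world point X has camera coordinates R X + t. Camera axes: x right, y down, z forward; pixel columns grow to the right and rows downward; lengths in m; the calibration is good to about 2 mm. A picture is of the moment at which its call begins. camera_params takes no time and is no camera call.
- manip.job_done(): hands the job in, once; it reports no verdict.
The state is a dict: "clock": time; "joints": joint angles; "qvel": joint speeds; "tau": joint torques, N m; "eef_pos": TCP position; "ee_rot": TCP orientation; "ft_force": force on the tool from outside, world axes, zero at the start; "wrist_torque": the same for the moment, N m; "width": finger opening in m.
Only numpy, scipy, OpenCV 4.12 (cv2) and the standard library are available. Lean on these libraries where they do the work, as an engineer would, in place of code of your own. Each camera call takes 0.05 s, during which the arm holds its last target. There are 200 camera calls.

## Working session

There is one attempt and no reset: what is moved stays moved. The work goes in short steps, Python scripts to look and compute and a tool call to move; the robot and the scene stay as the last step left them, time stands still between calls to the robot, and variables do not carry over. Pictures are saved under pics/ and viewed, about 8 in all and at most 12, crops included, and the job is handed in when it is done.

Besides the shell and the picture viewer there is one more tool, called as name(argument=value, ...), one argument or row to a line, values as JSON. carry_out: Moves the arm, as the interface text tells. Its arguments: {"type":"object","properties":{"targets":{"type":"array","items":{"type":"object","properties":{"dx":{"type":"number"},"dy":{"type":"number"},"dz":{"type":"number"},"ax":{"type":"number"},"ay":{"type":"number"},"az":{"type":"number"},"hand":{"type":"number"}}}},"force":{"type":"number"}},"required":["targets"]}

```bash
mkdir -p pics; cat > h.py <<'E'
import numpy as np,cv2
from bench import manip
def snap(n,f=None):
    im,d=manip.read_camera(n)
    if f: cv2.imwrite('pics/'+f,im)
    np.savez('pics/'+n+'.npz',im=im,d=d)
    return im,d
def ray(n,uv):
    p=manip.camera_params(n);K,D,R,t=[np.array(p[k],float) for k in('K','dist','R','t')]
    q=cv2.undistortPoints(np.array(uv,float).reshape(-1,1,2),K,D)[:,0]
    return -R.T@t,(np.c_[q,np.ones(len(q))])@R
def onz(n,uv,z):
    c,r=ray(n,uv);return c+r*((z-c[2])/r[:,2])[:,None]
def dep(n,uv,d):
    c,r=ray(n,uv);return np.array([c+r_*d[int(v),int(u)] for r_,(u,v) in zip(r,uv)])
E
python3 - <<'E'
from h import *
np.set_printoptions(precision=4,suppress=True)
snap('top','t1.png');snap('side','s1.png')
for n in('top','side'):
    p=manip.camera_params(n);R=np.array(p['R']);print(n,-R.T@np.array(p['t']),R[2])
print(manip.read_state())
E
```

```text
top [0.3475 0.0227 1.242 ] [ 0.1835 -0.0237 -0.9827]
side [ 0.3302 -0.8389  0.8475] [ 0.2036  0.7378 -0.6435]
{'clock': 0.1, 'joints': array([ 1.2503,  0.0918,  1.2317,  0.    ,  1.8198, -0.0567]), 'qvel': array([ 0.0008, -0.0019, -0.0032,  0.0007, -0.0008,  0.0005]), 'tau': array([  0.0014, -44.7857, -40.7572,   0.0699,   0.0284,  -0.0001]), 'eef_pos': array([0.1564, 0.579 , 0.2216]), 'ee_rot': array([-0.4132, -3.114 ,  0.0027]), 'ft_force': array([-0.9244, -0.3312, -0.3559]), 'wrist_torque': array([ 0.0052,  0.0484, -0.0185]), 'width': 0.08784103860946456}
```

View pics/t1.png

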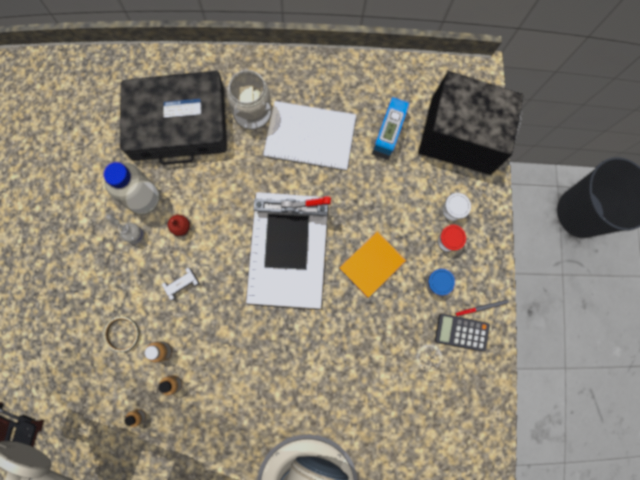

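View pics/s1.png

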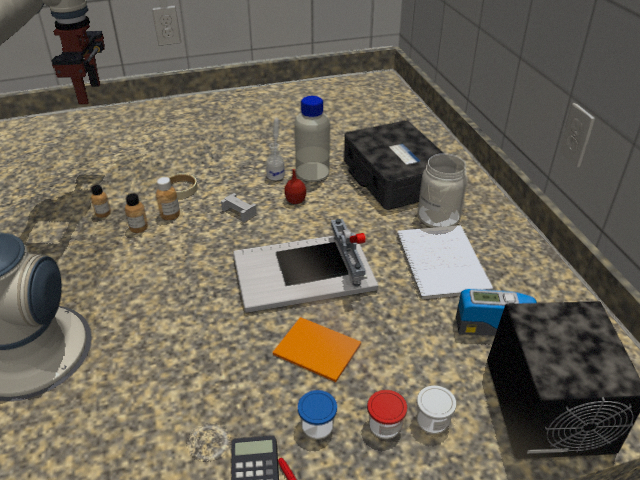

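The top view shows the board around (288,250), the black panel at (288,241) and the red handle at (318,202). Possible mistakes for the panel: orange card (373,265), white pad (311,135), black case (173,115), black box (472,122). I choose the black sheet on the board at (288,241). Next is a close crop plus measurement.

```bash
cat > m.py <<'E'
from h import *
np.set_printoptions(precision=4,suppress=True)
z=np.load('pics/top.npz');im,d=z['im'],z['d']
hsv=cv2.cvtColor(im,cv2.COLOR_BGR2HSV);H,S,V=cv2.split(hsv)
def big(m,box):
    k=np.zeros_like(m);x0,y0,x1,y1=box;k[y0:y1,x0:x1]=m[y0:y1,x0:x1]
    c=max(cv2.findContours(k,cv2.RETR_EXTERNAL,cv2.CHAIN_APPROX_NONE)[0],key=cv2.contourArea);return c
box=(235,180,340,320)
def rect(c,zz):
    P=onz('top',c[:,0,:]+0.0,zz)[:,:2]
    r=cv2.minAreaRect((P*1000).astype(np.float32)); return r,cv2.boxPoints(r)
k5=np.ones((3,3),np.uint8)
blk=cv2.morphologyEx(((V<60)*255).astype(np.uint8),cv2.MORPH_OPEN,k5)
cp=big(blk,box); print('panel',rect(cp,.028))
wh=((S<40)&(V>150)).astype(np.uint8)*255
wh=cv2.morphologyEx(wh,cv2.MORPH_OPEN,k5)
cb=big(wh,box); print('board',rect(cb,.02))
red=(((H<8)|(H>172))&(S>150)&(V>100)).astype(np.uint8)*255
cr=big(red,box); r=cv2.minAreaRect(cr); print('red px',r)
M=cv2.moments(cr);u,v=M['m10']/M['m00'],M['m01']/M['m00'];print('red',dep('top',[(u,v)],d),onz('top',[(u,v)],.13))
o=im.copy();
big_=cv2.resize(im[180:320,235:345],None,fx=5,fy=5,interpolation=cv2.INTER_CUBIC)
for c,col in((cp,(0,255,0)),(cb,(255,0,255)),(cr,(255,255,0))):
    q=((c-[235,180])*5+2).astype(np.int32);cv2.polylines(big_,[q],True,col,1)
cv2.imwrite('pics/c1.png',cv2.resize(big_,None,fx=.85,fy=.85))
E
python3 m.py
```

```text
panel (((564.2276000976562, 65.8793716430664), (91.3738021850586, 126.7336654663086), 89.09220886230469), array([[500.1449,  21.2021],
       [626.8627,  19.1943],
       [628.3103, 110.5566],
       [501.5925, 112.5645]], dtype=float32))
board (((520.1200561523438, 64.88996887207031), (178.49514770507812, 220.82479858398438), 87.86274719238281), array([[406.4561, -20.1779],
       [627.1273, -28.4132],
       [633.784 , 149.9578],
       [413.1129, 158.1931]], dtype=float32))
red px ((317.95001220703125, 201.1499786376953), (6.788225173950195, 24.74873924255371), 81.8698959350586)
red [[ 0.6332 -0.0044  0.1352]] [[ 0.6345 -0.0045  0.13  ]]
```

View pics/c1.png

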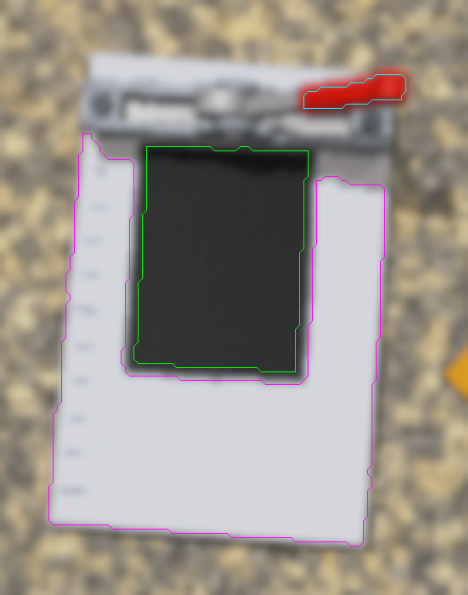

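The crop confirms the choice: black sheet (green) on the white board with its head just under the bridge, and the red handle leaning to the right (board -y). Edges need a tighter mask and line fits.

```bash
cat > f.py <<'E'
from h import *
np.set_printoptions(precision=4,suppress=True)
def edges(im,n='top'):
    V=im.max(2).astype(float); S=np.ptp(im.astype(float),axis=2)
    return V,S
def fit(P):
    vx,vy,x,y=cv2.fitLine((P[:,:2]*1000).astype(np.float32),cv2.DIST_HUBER,0,.01,.01).ravel();return np.array([x,y]),np.array([vx,vy])
def cross(prof,th):  # subpixel crossings
    s=prof-th;i=np.where(s[:-1]*s[1:]<0)[0];return i+s[i]/(s[i]-s[i+1])
def panel():
    im=np.load('pics/top.npz')['im'];V=im.max(2).astype(float);L=[];R=[];N=[]
    for v in range(219,262):
        c=cross(V[v,255:320],125)+255
        l=c[(c>259)&(c<278)];r=c[(c>296)&(c<316)]
        if len(l):L.append((l[-1],v))
        if len(r):R.append((r[0],v))
    for u in range(270,302):
        c=cross(V[240:285,u],125)+240
        if len(c):N.append((u,c[0]))
    return [fit(onz('top',q,.028)) for q in(L,R,N)]
if __name__=='__main__':
    im=np.load('pics/top.npz')['im']
    for nm,(p,d) in zip('LRN',panel()):print('panel',nm,p,d,np.degrees(np.arctan2(d[1],d[0])))
    blue=im[:,:,0].astype(float)
    m=cv2.medianBlur((((blue>165))*255).astype(np.uint8),3)
    L=[];R=[];N=[]
    for v in range(225,298):
        w=np.where(m[v,235:345])[0]+235;L.append((w[0]-.5,v));R.append((w[-1]+.5,v))
    for u in range(254,318):
        w=np.where(m[180:320,u])[0]+180;N.append((u,w[-1]+.5))
    for nm,q in zip('LRN',(L,R,N)):
        p,d=fit(onz('top',q,.02));print('board',nm,p,d,np.degrees(np.arctan2(d[1],d[0])))
    # far edge
    F=[(u,np.where(m[180:320,u])[0][0]+179.5) for u in range(260,320)]
    p,d=fit(onz('top',F,.02));print('board F',p,d,np.degrees(np.arctan2(d[1],d[0])))
E
python3 f.py
```

```text
panel L [567.8785 114.9604] [ 0.9998 -0.0191] -1.0925944
panel R [563.1866  16.9143] [ 0.9998 -0.0185] -1.0580734
panel N [497.4252  73.2917] [0.0163 0.9999] 89.06641
board L [512.8216 152.191 ] [ 0.9993 -0.0382] -2.1886828
board R [519.715  -22.7514] [ 0.9993 -0.0361] -2.06887
board N [410.0934  63.049 ] [0.0373 0.9993] 87.86019
board F [679.0879  67.2923] [0.0417 0.9991] 87.60869
```

```bash
cat > g.py <<'E'
from h import *
from scipy.spatial.transform import Rotation as Ro
import sys
np.set_printoptions(precision=1,suppress=True)
C=np.array([544.6,63.6]);A=np.radians(-2.13);BX=np.array([np.cos(A),np.sin(A)]);BY=np.array([-BX[1],BX[0]])
def rot(yaw,roll=0): # jaw axis at yaw deg from board y; roll about board x after
    y=np.cos(np.radians(yaw))*BY-np.sin(np.radians(yaw))*BX; y=np.r_[y,0];z=np.array([0,0,-1.]);x=np.cross(y,z)
    return Ro.from_rotvec(np.r_[BX,0]*np.radians(roll))*Ro.from_matrix(np.c_[x,y,z])
def go(bx,by,z,yaw=0,roll=0):
    s=manip.read_state();Rc=Ro.from_rotvec(s['ee_rot']);p=s['eef_pos']*1000
    w=np.r_[C+bx*BX+by*BY,z]; T=Rc.inv()
    print('->',(bx,by,z,yaw,roll),'d',T.apply(w-p),'a',np.degrees((T*rot(yaw,roll)).as_rotvec()))
def now():
    s=manip.read_state();p=s['eef_pos']*1000;q=p[:2]-C
    print('t%.2f'%s['clock'],'board',q@BX,q@BY,p[2],'F',s['ft_force'],'w',s['width']*1000,'joints',np.round(s['joints'],2))
E
python3 -c "
from g import *
now();go(-90,2,150);go(-90,2,22.5)"
```

```text
t0.10 board -407.1101920886707 500.613304943969 221.63179979741744 F [-0.9 -0.3 -0.4] w 87.84103860946456 joints [ 1.2  0.1  1.2  0.   1.8 -0.1]
-> (-90, 2, 150, 0, 0) d [-421.1 -414.5   72.3] a [ -0.1  -0.  -13. ]
-> (-90, 2, 22.5, 0, 0) d [-421.1 -414.3  199.8] a [ -0.1  -0.  -13. ]
```

carry_out(
  targets=[
    {"dx": -421,"dy": -414,"dz": 10,"az": -13,"hand": 1},
    {"dx": -421,"dy": -414,"dz": 10,"az": -13,"hand": 1},
    {"dx": -421,"dy": -414,"dz": 10,"az": -13,"hand": 1},
    {"dx": -421,"dy": -414,"dz": 10,"az": -13,"hand": 1},
    {"dx": -421,"dy": -414,"dz": 10,"az": -13,"hand": 1},
  ],
)

```text
validation failed for argument at $.ta...
```

```bash
python3 -c "
from g import *
now();go(-90,2,120)"
```

```text
t0.10 board -407.1101920886707 500.613304943969 221.63179979741744 F [-0.9 -0.3 -0.4] w 87.84103860946456 joints [ 1.2  0.1  1.2  0.   1.8 -0.1]
-> (-90, 2, 120, 0, 0) d [-421.1 -414.4  102.3] a [ -0.1  -0.  -13. ]
```

carry_out(
  targets=[
    {"dx": -421,"dy": -414,"dz": 10,"ax": 0,"ay": 0,"az": -13,"hand": 1},
    {"dx": -421,"dy": -414,"dz": 10,"ax": 0,"ay": 0,"az": -13,"hand": 1},
    {"dx": -421,"dy": -414,"dz": 10,"ax": 0,"ay": 0,"az": -13,"hand": 1},
    {"dx": -421,"dy": -414,"dz": 10,"ax": 0,"ay": 0,"az": -13,"hand": 1},
    {"dx": -421,"dy": -414,"dz": 10,"ax": 0,"ay": 0,"az": -13,"hand": 1},
  ],
)

```text
clock: 0.72
eef_pos: [0.3148, 0.3077, 0.2167]
ee_rot: [-0.057, -3.14, 0.003]
ft_force: [0.6, 0.9, 0.5]
width: 0.0415
```

```bash
python3 -c "
from g import *
now();go(-90,2,120)"
```

```text
t0.72 board -238.73307096528262 235.43533894836952 216.71731930105653 F [0.6 0.9 0.5] w 41.494384964752506 joints [ 0.7 -0.3  1.6 -0.   1.9 -0.8]
-> (-90, 2, 120, 0, 0) d [-148.6 -233.4   97.1] a [-0.1 -0.   0. ]
```

carry_out(
  targets=[
    {"dx": -149,"dy": -233,"dz": 60,"ax": 0,"ay": 0,"az": 0,"hand": 1},
    {"dx": -149,"dy": -233,"dz": 60,"ax": 0,"ay": 0,"az": 0,"hand": 1},
    {"dx": -149,"dy": -233,"dz": 80,"ax": 0,"ay": 0,"az": 0,"hand": 1},
    {"dx": -149,"dy": -233,"dz": 97,"ax": 0,"ay": 0,"az": 0,"hand": 1},
    {"dx": -149,"dy": -233,"dz": 97,"ax": 0,"ay": 0,"az": 0,"hand": 1},
  ],
)

```text
clock: 1.35
eef_pos: [0.4553, 0.0671, 0.1185]
ee_rot: [-0.06, -3.139, 0.003]
ft_force: [0.3, 0.9, 0.6]
width: 0.0
```

```bash
python3 -c "
from g import *
now();go(-90,2,30);go(-90,2,22.5)"
```

```text
t1.35 board -89.31770915165167 0.14142327975728453 118.48133428120988 F [0.3 0.9 0.6] w 0.011552883490568804 joints [ 0.1 -0.3  1.8 -0.   1.7 -1.5]
-> (-90, 2, 30, 0, 0) d [ 0.5  2.  88.5] a [-0.1 -0.1 -0. ]
-> (-90, 2, 22.5, 0, 0) d [ 0.5  2.1 96. ] a [-0.1 -0.1 -0. ]
```

carry_out(
  targets=[
    {"dx": 0,"dy": 2,"dz": 60,"ax": 0,"ay": 0,"az": 0,"hand": 1},
    {"dx": 0,"dy": 2,"dz": 85,"ax": 0,"ay": 0,"az": 0,"hand": 1},
    {"dx": 0,"dy": 2,"dz": 92,"ax": 0,"ay": 0,"az": 0,"hand": 1},
    {"dx": 0,"dy": 2,"dz": 95.5,"ax": 0,"ay": 0,"az": 0,"hand": 1},
    {"dx": 0,"dy": 2,"dz": 95.5,"ax": 0,"ay": 0,"az": 0,"hand": 1},
  ],
)

```text
clock: 1.98
eef_pos: [0.456, 0.0691, 0.0243]
ee_rot: [0.059, 3.141, -0.003]
ft_force: [0.4, 0.3, -0.3]
width: 0.0006
```

```bash
python3 -c "
from g import *
now();go(-65,2,22.5)
snap('side','s2.png');im=np.load('pics/side.npz')['im']
cv2.imwrite('pics/c2.png',cv2.resize(im[170:330,190:430],None,fx=3,fy=3))"
```

```text
t1.98 board -88.70794133181835 2.21666757882633 24.320551115408954 F [ 0.4  0.3 -0.3] w 0.592470346952291 joints [ 0.1 -0.2  1.9 -0.   1.5 -1.4]
-> (-65, 2, 22.5, 0, 0) d [-23.7  -0.2   1.8] a [-0.1  0.  -0. ]
```

View pics/c2.png

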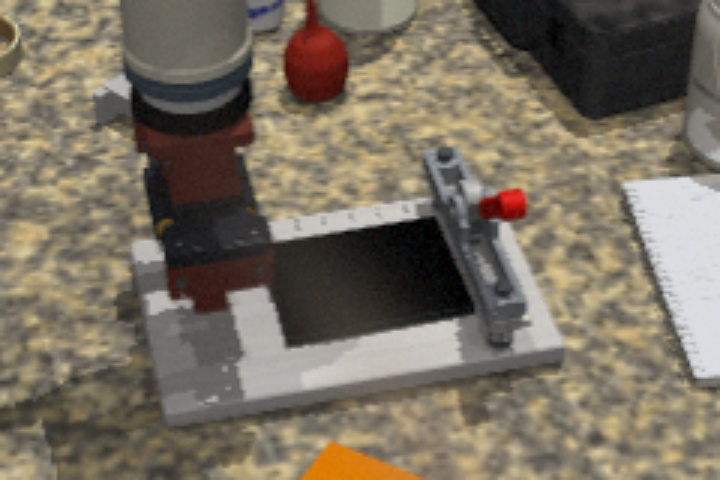

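The closed fingers stand on the board behind the panel (tip about (210,300) in the crop), and the bar is still raised. Pushing now.

carry_out(
  targets=[
    {"dx": -15,"dy": 0,"dz": 1.5,"ax": 0,"ay": 0,"az": 0,"hand": 1},
    {"dx": -25,"dy": 0,"dz": 1.5,"ax": 0,"ay": 0,"az": 0,"hand": 1},
    {"dx": -32,"dy": 0,"dz": 1.5,"ax": 0,"ay": 0,"az": 0,"hand": 1},
    {"dx": -39,"dy": 0,"dz": 1.5,"ax": 0,"ay": 0,"az": 0,"hand": 1},
    {"dx": -45,"dy": 0,"dz": 1.5,"ax": 0,"ay": 0,"az": 0,"hand": 1},
  ],
)

```text
clock: 2.65
eef_pos: [0.5008, 0.0676, 0.0233]
ee_rot: [-0.059, -3.14, 0.003]
ft_force: [-4.4, 0.6, 4.4]
width: 0.0002
```

carry_out(
  targets=[
    {"dx": -5,"dy": 0,"dz": 0,"ax": 0,"ay": 0,"az": 0,"hand": 1},
    {"dx": -9,"dy": 0,"dz": 0,"ax": 0,"ay": 0,"az": 0,"hand": 1},
    {"dx": -9,"dy": 0,"dz": 0,"ax": 0,"ay": 0,"az": 0,"hand": 1},
  ],
)

```text
clock: 3.02
eef_pos: [0.5102, 0.0672, 0.0232]
ee_rot: [-0.059, -3.141, 0.003]
ft_force: [-0.9, 1.2, 1.4]
width: 0.0007
```

```bash
python3 -c "
from g import *
now()"
```

```text
t3.02 board -34.488869225151404 2.3091635444834484 23.182666179259837 F [-0.9  1.2  1.4] w 0.7403415450586199 joints [ 0.1 -0.1  1.8 -0.   1.5 -1.5]
```

carry_out(
  targets=[
    {"dx": -2,"dy": 0,"dz": 0,"ax": 0,"ay": 0,"az": 0,"hand": 1},
    {"dx": -3,"dy": 0,"dz": 0,"ax": 0,"ay": 0,"az": 0,"hand": 1},
    {"dx": -3,"dy": 0,"dz": 0,"ax": 0,"ay": 0,"az": 0,"hand": 1},
  ],
)

```text
clock: 3.4
eef_pos: [0.5127, 0.0671, 0.0232]
ee_rot: [-0.059, -3.139, 0.003]
ft_force: [-5.7, 0.6, 4.8]
width: 0.0003
```

carry_out(
  targets=[
    {"dx": -1.5,"dy": 0,"dz": 0,"ax": 0,"ay": 0,"az": 0,"hand": 1},
    {"dx": -2,"dy": 0,"dz": 0,"ax": 0,"ay": 0,"az": 0,"hand": 1},
  ],
)

```text
clock: 3.65
eef_pos: [0.5128, 0.0671, 0.0231]
ee_rot: [-0.059, -3.135, 0.003]
ft_force: [-12.7, 0.6, 8.5]
width: 0.0004
```

carry_out(
  targets=[
    {"dx": -1.5,"dy": 0,"dz": 0,"ax": 0,"ay": 0,"az": 0,"hand": 1},
    {"dx": -2.5,"dy": 0,"dz": 0,"ax": 0,"ay": 0,"az": 0,"hand": 1},
  ],
)

```text
clock: 3.9
eef_pos: [0.5128, 0.0671, 0.0232]
ee_rot: [-0.058, -3.129, 0.003]
ft_force: [-16.1, -0.4, 11.5]
width: 0.0004
```

```bash
python3 -c "
from g import *
now();go(-33,2.3,23)"
```

```text
t3.90 board -31.891733362823537 2.3139467558447766 23.18177654110451 F [-16.1  -0.4  11.5] w 0.4019742725211203 joints [ 0.1 -0.1  1.7 -0.   1.5 -1.5]
-> (-33, 2.3, 23, 0, 0) d [ 1.1 -0.   0.2] a [-0.1 -0.7  0. ]
```

carry_out(
  targets=[
    {"dx": 3,"dy": 0,"dz": 0,"ax": 0,"ay": -0.7,"az": 0,"hand": 1},
    {"dx": 25,"dy": 0,"dz": 0,"ax": 0,"ay": -0.7,"az": 0,"hand": 1},
    {"dx": 50,"dy": 0,"dz": -40,"ax": 0,"ay": -0.7,"az": 0,"hand": 1},
    {"dx": 70,"dy": -50,"dz": -100,"ax": 0,"ay": -0.7,"az": 0,"hand": 1},
    {"dx": 70,"dy": -100,"dz": -140,"ax": 0,"ay": -0.7,"az": 0,"hand": 0.6},
  ],
)

```text
clock: 4.53
eef_pos: [0.4422, -0.0162, 0.1536]
ee_rot: [0.055, 3.138, -0.004]
ft_force: [1.2, -0.2, 0.3]
width: 0.0075
```

carry_out(
  targets=[
    {"dx": 0,"dy": -60,"dz": -40,"ax": 0,"ay": 0,"az": 0,"hand": 0.6},
    {"dx": 0,"dy": -120,"dz": -60,"ax": 0,"ay": 0,"az": 0,"hand": 0.6},
    {"dx": 0,"dy": -140,"dz": -60,"ax": 0,"ay": 0,"az": 0,"hand": 0.6},
    {"dx": 0,"dy": -140,"dz": -60,"ax": 0,"ay": 0,"az": 0,"hand": 0.6},
  ],
)

```text
clock: 5.03
eef_pos: [0.4374, -0.158, 0.2142]
ee_rot: [0.06, 3.136, -0.006]
ft_force: [0.1, -0.1, -0.2]
width: 0.0349
```

```bash
python3 - <<'E'
from g import *
now();im,d=snap('top','t3.png');snap('side','s3.png')
cv2.imwrite('pics/c3.png',np.hstack([cv2.resize(im[170:330,220:380],None,fx=3,fy=3),cv2.resize(np.load('pics/side.npz')['im'][190:310,220:340],(480,480))[:, :320]]))
import f
V=im.max(2).astype(float)
for u in(275,285,295):print(u,f.cross(V[185:285,u],125)+185)
L=[];R=[];N=[]
for v in range(216,245):
    c=f.cross(V[v,255:320],125)+255;l=c[(c>259)&(c<280)];r=c[(c>296)&(c<318)]
    if len(l):L.append((l[-1],v))
    if len(r):R.append((r[0],v))
for u in range(273,302):
    c=f.cross(V[225:285,u],125)+225
    if len(c):N.append((u,c[0]))
for n,q in zip('LRN',(L,R,N)):
    p,dd=f.fit(onz('top',q,.028));e=p-C;print(n,len(q),'board',e@BX,e@BY,np.degrees(np.arctan2(dd[1],dd[0]))+2.13)
E
```

```text
t5.03 board -98.86921492211441 -225.45586249480274 214.23617878459507 F [ 0.1 -0.1 -0.2] w 34.87119965146489 joints [-0.4 -0.3  1.6 -0.   1.8 -1.9]
275 [202.4615 203.5833 211.0784 256.7547]
285 [206.3793 257.4237]
295 [205.913  208.9375 210.0435 258.0167]
L 27 board 43.08475185016189 51.22767969809565 0.395329
R 28 board 36.13034439597907 -47.06671221975103 0.724627
N 28 board -22.657287611122495 -2.141225009731662 89.6507
```

View pics/c3.png

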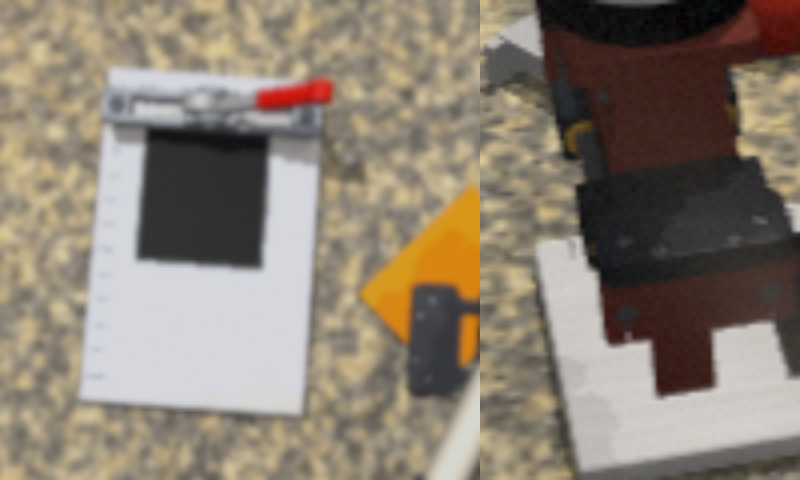

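The panel sits home: tail at board x = -22.7 mm (should be -22), mean yaw error about 0.2°, and the handle is still open. Next, the lever: pinch across board x with the jaws turned 90°.

```bash
python3 -c "
from g import *
go(92.5,-77,220,-90)"
```

```text
-> (92.5, -77, 220, -90, 0) d [-191.8  145.8   -6.1] a [ 0.1  0.3 90.1]
```

carry_out(
  targets=[
    {"dx": -40,"dy": 30,"dz": -6,"ax": 0,"ay": 0,"az": 10.5,"hand": 0.5},
    {"dx": -80,"dy": 60,"dz": -6,"ax": 0,"ay": 0,"az": 21,"hand": 0.5},
    {"dx": -115,"dy": 90,"dz": -6,"ax": 0,"ay": 0,"az": 31.5,"hand": 0.5},
    {"dx": -150,"dy": 115,"dz": -6,"ax": 0,"ay": 0,"az": 42,"hand": 0.5},
    {"dx": -180,"dy": 137,"dz": -6,"ax": 0,"ay": 0,"az": 52,"hand": 0.5},
  ],
)

```text
clock: 5.75
eef_pos: [0.623, -0.022, 0.2191]
ee_rot: [1.429, 2.793, -0.001]
ft_force: [0.2, -0.5, 1.0]
width: 0.0439
```

```bash
python3 -c "
from g import *
now();go(92.5,-77,200,-90)"
```

```text
t5.75 board 81.55713982895968 -82.6319362935124 219.11502451335826 F [ 0.2 -0.5  1. ] w 43.912691449655554 joints [-0.1  0.1  1.2 -0.   1.8 -0.7]
-> (92.5, -77, 200, -90, 0) d [-2.2 12.1 19.1] a [ 0.1  0.2 37.9]
```

carry_out(
  targets=[
    {"dx": -2,"dy": 12,"dz": 5,"ax": 0,"ay": 0,"az": 10.5,"hand": 0.5},
    {"dx": -2,"dy": 12,"dz": 10,"ax": 0,"ay": 0,"az": 21,"hand": 0.5},
    {"dx": -2,"dy": 12,"dz": 19,"ax": 0,"ay": 0,"az": 31.5,"hand": 0.5},
    {"dx": -2,"dy": 12,"dz": 19,"ax": 0,"ay": 0,"az": 38,"hand": 0.5},
    {"dx": -2,"dy": 12,"dz": 19,"ax": 0,"ay": 0,"az": 38,"hand": 0.5},
  ],
)

```text
clock: 6.38
eef_pos: [0.6338, -0.0149, 0.1995]
ee_rot: [2.258, 2.18, 0.001]
ft_force: [-0.2, 0.5, -0.6]
width: 0.0441
```

```bash
python3 -c "
from g import *
now();go(92.5,-77,128,-90)
im,d=snap('side','s4.png')
cv2.imwrite('pics/c4.png',cv2.resize(im[150:310,290:450],None,fx=3,fy=3))"
```

```text
t6.38 board 92.01580609445988 -75.11169498310119 199.5476090391909 F [-0.2  0.5 -0.6] w 44.073584155053396 joints [-0.1  0.2  1.2 -0.   1.8 -0. ]
-> (92.5, -77, 128, -90, 0) d [-1.8  0.3 71.6] a [0.1 0.1 0.1]
```

View pics/c4.png

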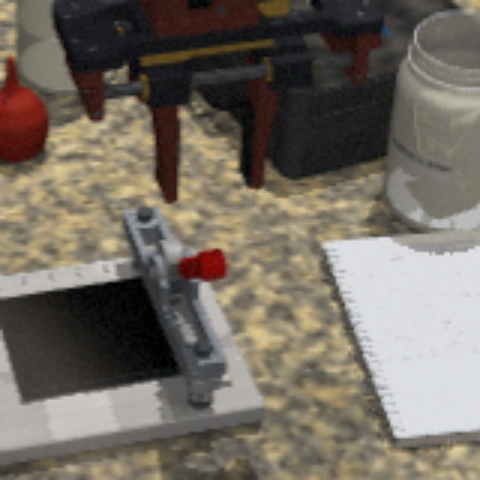

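The fingers (tips at (168,195) and (257,185) in the crop) straddle the red handle end at (210,265). Descending and closing.

carry_out(
  targets=[
    {"dx": -2,"dy": 0,"dz": 45,"ax": 0,"ay": 0,"az": 0,"hand": 0.5},
    {"dx": -2,"dy": 0,"dz": 65,"ax": 0,"ay": 0,"az": 0,"hand": 0.5},
    {"dx": -2,"dy": 0,"dz": 71,"ax": 0,"ay": 0,"az": 0,"hand": 0.5},
    {"dx": -2,"dy": 0,"dz": 71,"ax": 0,"ay": 0,"az": 0,"hand": 0.8},
    {"dx": -2,"dy": 0,"dz": 71,"ax": 0,"ay": 0,"az": 0,"hand": 1},
  ],
  force=20,
)

```text
clock: 7.05
eef_pos: [0.6347, -0.0174, 0.1307]
ee_rot: [2.255, 2.18, 0.004]
ft_force: [-1.2, -0.6, -0.6]
width: 0.0276
```

carry_out(
  targets=[
    {"dx": 0,"dy": 0,"dz": 0,"ax": 0,"ay": 0,"az": 0,"hand": 1},
    {"dx": 0,"dy": 0,"dz": 0,"ax": 0,"ay": 0,"az": 0,"hand": 1},
    {"dx": 0,"dy": 0,"dz": 0,"ax": 0,"ay": 0,"az": 0,"hand": 1},
  ],
)

```text
clock: 7.42
eef_pos: [0.6359, -0.0175, 0.1319]
ee_rot: [2.253, 2.178, 0.008]
ft_force: [5.1, 0.5, 1.3]
width: 0.016
```

```bash
cat >> g.py <<'E'
def arc(degs,r=100,dn=10,x=None):
    s=manip.read_state();p=s['eef_pos']*1000;q=p[:2]-C
    x=q@BX if x is None else x
    for a in degs: # deg from vertical to the right is 50-a
        t=np.radians(50-a);print(a,end=' ');go(x,-r*np.sin(t),74+r*np.cos(t)-dn,-90)
E
python3 -c "
from g import *
now();arc(range(0,136,9))"
```

```text
t7.42 board 94.25171668459456 -77.62823983448672 131.92308260160897 F [5.1 0.5 1.3] w 16.029111861214304 joints [-0.1  0.2  1.3 -0.   1.7 -0.1]
0 -> (np.float64(94.25171668459456), np.float64(-76.60444431189781), np.float64(128.27876096865396), -90, 0) d [ 1.  -0.   3.6] a [0.5 0.1 0.2]
9 -> (np.float64(94.25171668459456), np.float64(-65.60590289905073), np.float64(139.47095802227722), -90, 0) d [12.   0.1 -7.6] a [0.5 0.1 0.2]
18 -> (np.float64(94.25171668459456), np.float64(-52.99192642332049), np.float64(148.8048096156426), -90, 0) d [ 24.6   0.2 -16.9] a [0.5 0.1 0.2]
27 -> (np.float64(94.25171668459456), np.float64(-39.07311284892738), np.float64(156.05048534524406), -90, 0) d [ 38.5   0.3 -24.2] a [0.5 0.1 0.2]
36 -> (np.float64(94.25171668459456), np.float64(-24.192189559966774), np.float64(161.02957262759963), -90, 0) d [ 53.4   0.4 -29.2] a [0.5 0.1 0.2]
45 -> (np.float64(94.25171668459456), np.float64(-8.715574274765817), np.float64(163.61946980917457), -90, 0) d [ 68.8   0.5 -31.8] a [0.5 0.1 0.2]
54 -> (np.float64(94.25171668459456), np.float64(6.97564737441253), np.float
[... 688 characters left out ...]
6), np.float64(75.4709580222772), np.float64(129.60590289905073), -90, 0) d [153.1   0.5   2. ] a [0.5 0.1 0.2]
108 -> (np.float64(94.25171668459456), np.float64(84.8048096156426), np.float64(116.99192642332049), -90, 0) d [162.5   0.4  14.6] a [0.5 0.1 0.2]
117 -> (np.float64(94.25171668459456), np.float64(92.05048534524404), np.float64(103.07311284892737), -90, 0) d [169.7   0.3  28.5] a [0.5 0.1 0.2]
126 -> (np.float64(94.25171668459456), np.float64(97.02957262759965), np.float64(88.19218955996676), -90, 0) d [174.7   0.1  43.4] a [0.5 0.1 0.2]
135 -> (np.float64(94.25171668459456), np.float64(99.61946980917456), np.float64(72.71557427476581), -90, 0) d [177.4   0.   58.8] a [0.5 0.1 0.2]
```

Grip confirmed at 16.0 mm opening (the handle's thickness). Carrying it round the arc.

carry_out(
  targets=[
    {"dx": 11,"dy": 0,"dz": -11,"ax": 0,"ay": 0,"az": 0,"hand": 1},
    {"dx": 23.5,"dy": 0,"dz": -20.5,"ax": 0,"ay": 0,"az": 0,"hand": 1},
    {"dx": 37.5,"dy": 0,"dz": -28,"ax": 0,"ay": 0,"az": 0,"hand": 1},
    {"dx": 52.5,"dy": 0,"dz": -33,"ax": 0,"ay": 0,"az": 0,"hand": 1},
    {"dx": 68,"dy": 0,"dz": -35.5,"ax": 0,"ay": 0,"az": 0,"hand": 1},
  ],
  force=25,
)

```text
clock: 8.05
eef_pos: [0.6384, 0.0501, 0.1678]
ee_rot: [2.252, 2.175, 0.007]
ft_force: [4.7, -2.5, -2.4]
width: 0.0158
```

```bash
python3 -c "
from g import *
now();arc(range(45,136,9),dn=7)"
```

```text
t8.05 board 94.27442764854374 -10.003475350883036 167.80557682072524 F [ 4.7 -2.5 -2.4] w 15.799957586435445 joints [ 0.   0.2  1.2 -0.   1.7  0.1]
45 -> (np.float64(94.27442764854374), np.float64(-8.715574274765817), np.float64(166.61946980917457), -90, 0) d [ 1.3 -0.   1.2] a [0.6 0.2 0.1]
54 -> (np.float64(94.27442764854374), np.float64(6.97564737441253), np.float64(166.75640502598242), -90, 0) d [17.  0.  1.] a [0.6 0.2 0.1]
63 -> (np.float64(94.27442764854374), np.float64(22.4951054343865), np.float64(164.43700647852353), -90, 0) d [32.5  0.   3.2] a [0.6 0.2 0.1]
72 -> (np.float64(94.27442764854374), np.float64(37.4606593415912), np.float64(159.71838545667873), -90, 0) d [47.5  0.   7.9] a [0.6 0.2 0.1]
81 -> (np.float64(94.27442764854374), np.float64(51.50380749100542), np.float64(152.7167300702112), -90, 0) d [61.6 -0.  14.8] a [0.6 0.2 0.1]
90 -> (np.float64(94.27442764854374), np.float64(64.27876096865393), np.float64(143.6044443118978), -90, 0) d [74.4 -0.1 23.9] a [0.6 0.2 0.1]
99 -> (np.float64(94.27442764854374), np.float64(75.4709580222772), np.float64(132.60590289905073), -90, 0) d [85.6 -0.2 34.9] a [0.6 0.2 0.1]
108 -> (np.float64(94.27442764854374), np.float64(84.8048096156426), np.float64(119.99192642332049), -90, 0) d [95.  -0.3 47.4] a [0.6 0.2 0.1]
117 -> (np.float64(94.27442764854374), np.float64(92.05048534524404), np.float64(106.07311284892737), -90, 0) d [102.3  -0.4  61.3] a [0.6 0.2 0.1]
126 -> (np.float64(94.27442764854374), np.float64(97.02957262759965), np.float64(91.19218955996676), -90, 0) d [107.3  -0.6  76.2] a [0.6 0.2 0.1]
135 -> (np.float64(94.27442764854374), np.float64(99.61946980917456), np.float64(75.71557427476581), -90, 0) d [110.   -0.7  91.6] a [0.6 0.2 0.1]
```

carry_out(
  targets=[
    {"dx": 17,"dy": 0,"dz": 0.5,"ax": 0,"ay": 0,"az": 0,"hand": 1},
    {"dx": 32.5,"dy": 0,"dz": 3,"ax": 0,"ay": 0,"az": 0,"hand": 1},
    {"dx": 47.5,"dy": 0,"dz": 8,"ax": 0,"ay": 0,"az": 0,"hand": 1},
    {"dx": 61.5,"dy": 0,"dz": 15,"ax": 0,"ay": 0,"az": 0,"hand": 1},
    {"dx": 74.5,"dy": 0,"dz": 24,"ax": 0,"ay": 0,"az": 0,"hand": 1},
  ],
)

```text
clock: 8.68
eef_pos: [0.6417, 0.1267, 0.1477]
ee_rot: [2.25, 2.176, 0.015]
ft_force: [-2.1, 2.2, 12.0]
width: 0.0155
```

```bash
python3 -c "
from g import *
now();arc(range(90,136,6),dn=7)"
```

```text
t8.68 board 94.65848118229201 66.6764503337247 147.69518382047278 F [-2.1  2.2 12. ] w 15.514045261473072 joints [ 0.1  0.2  1.2 -0.   1.7  0.2]
90 -> (np.float64(94.65848118229201), np.float64(64.27876096865393), np.float64(143.6044443118978), -90, 0) d [-2.4 -0.1  4.1] a [0.9 0.1 0.2]
96 -> (np.float64(94.65848118229201), np.float64(71.93398003386511), np.float64(136.46583704589972), -90, 0) d [ 5.3 -0.2 11.2] a [0.9 0.1 0.2]
102 -> (np.float64(94.65848118229201), np.float64(78.8010753606722), np.float64(128.56614753256582), -90, 0) d [12.1 -0.2 19.1] a [0.9 0.1 0.2]
108 -> (np.float64(94.65848118229201), np.float64(84.8048096156426), np.float64(119.99192642332049), -90, 0) d [18.2 -0.4 27.7] a [0.9 0.1 0.2]
114 -> (np.float64(94.65848118229201), np.float64(89.8794046299167), np.float64(110.83711467890774), -90, 0) d [23.2 -0.5 36.8] a [0.9 0.1 0.2]
120 -> (np.float64(94.65848118229201), np.float64(93.96926207859083), np.float64(101.20201433256688), -90, 0) d [27.3 -0.6 46.5] a [0.9 0.1 0.2]
126 -> (np.float64(94.65848118229201), np.float64(97.02957262759965), np.float64(91.19218955996676), -90, 0) d [30.4 -0.8 56.5] a [0.9 0.1 0.2]
132 -> (np.float64(94.65848118229201), np.float64(99.02680687415703), np.float64(80.91731009600655), -90, 0) d [32.4 -0.9 66.7] a [0.9 0.1 0.2]
```

carry_out(
  targets=[
    {"dx": 7,"dy": 0,"dz": 13,"ax": 0,"ay": 0,"az": 0,"hand": 1},
    {"dx": 14,"dy": 0,"dz": 23,"ax": 0,"ay": 0,"az": 0,"hand": 1},
    {"dx": 21,"dy": 0,"dz": 35,"ax": 0,"ay": 0,"az": 0,"hand": 1},
    {"dx": 27,"dy": 0,"dz": 47.5,"ax": 0,"ay": 0,"az": 0,"hand": 1},
    {"dx": 30,"dy": 0,"dz": 57,"ax": 0,"ay": 0,"az": 0,"hand": 1},
  ],
)

```text
clock: 9.3
eef_pos: [0.6431, 0.1624, 0.0928]
ee_rot: [2.248, 2.183, 0.026]
ft_force: [-0.7, 11.6, 7.1]
width: 0.0159
```

```bash
python3 -c "
from g import *
now();arc((126,130,132),dn=7)"
```

```text
t9.30 board 94.77247283964286 102.40075937631131 92.76598661977923 F [-0.7 11.6  7.1] w 15.949343332031633 joints [0.2 0.3 1.3 0.  1.6 0.2]
126 -> (np.float64(94.77247283964286), np.float64(97.02957262759965), np.float64(91.19218955996676), -90, 0) d [-5.4 -0.1  1.5] a [ 1.  -0.4  0.4]
130 -> (np.float64(94.77247283964286), np.float64(98.4807753012208), np.float64(84.36481776669304), -90, 0) d [-4.  -0.2  8.4] a [ 1.  -0.4  0.4]
132 -> (np.float64(94.77247283964286), np.float64(99.02680687415703), np.float64(80.91731009600655), -90, 0) d [-3.5 -0.2 11.8] a [ 1.  -0.4  0.4]
```

carry_out(
  targets=[
    {"dx": 1,"dy": 0,"dz": 5,"ax": 0,"ay": 0,"az": 0,"hand": 1},
    {"dx": 1,"dy": 0,"dz": 8,"ax": 0,"ay": 0,"az": 0,"hand": 1},
    {"dx": 1,"dy": 0,"dz": 8,"ax": 0,"ay": 0,"az": 0,"hand": 1},
  ],
)

```text
clock: 9.68
eef_pos: [0.6431, 0.1654, 0.085]
ee_rot: [2.249, 2.186, 0.029]
ft_force: [2.2, 6.2, 1.7]
width: 0.0158
```

carry_out(
  targets=[
    {"dx": 0,"dy": 0,"dz": 0,"ax": 0,"ay": 0,"az": 0,"hand": 0.6},
    {"dx": 0,"dy": 0,"dz": 0,"ax": 0,"ay": 0,"az": 0,"hand": 0.5},
    {"dx": 0,"dy": 0,"dz": 0,"ax": 0,"ay": 0,"az": 0,"hand": 0.5},
    {"dx": 0,"dy": 0,"dz": -30,"ax": 0,"ay": 0,"az": 0,"hand": 0.5},
    {"dx": 0,"dy": 0,"dz": -90,"ax": 0,"ay": 0,"az": 0,"hand": 0.5},
  ],
)

```text
clock: 10.3
eef_pos: [0.6399, 0.1639, 0.1717]
ee_rot: [2.252, 2.189, 0.019]
ft_force: [1.5, -0.4, 1.5]
width: 0.0439
```

```bash
python3 -c "
from g import *
now();go(-50,-220,260,-90)"
```

```text
t10.30 board 91.50677991589077 103.77185123031143 171.68946524381428 F [ 1.5 -0.4  1.5] w 43.9269407022492 joints [0.2 0.2 1.1 0.  1.7 0.2]
-> (-50, -220, 260, -90, 0) d [-321.9 -143.4  -92.1] a [ 0.5 -0.5  0.5]
```

carry_out(
  targets=[
    {"dx": 0,"dy": -20,"dz": -55,"ax": 0,"ay": 0,"az": 0,"hand": 0.5},
    {"dx": -50,"dy": -50,"dz": -80,"ax": 0,"ay": 0,"az": 0,"hand": 0.5},
    {"dx": -110,"dy": -90,"dz": -90,"ax": 0,"ay": 0,"az": 0,"hand": 0.5},
    {"dx": -170,"dy": -130,"dz": -90,"ax": 0,"ay": 0,"az": 0,"hand": 0.5},
    {"dx": -230,"dy": -143,"dz": -90,"ax": 0,"ay": 0,"az": 0,"hand": 0.5},
  ],
)

```text
clock: 10.92
eef_pos: [0.4941, -0.0463, 0.2595]
ee_rot: [2.25, 2.189, 0.02]
ft_force: [0.9, -0.8, -0.5]
width: 0.044
```

carry_out(
  targets=[
    {"dx": -60,"dy": 0,"dz": 0,"ax": 0,"ay": 0,"az": 0,"hand": 0.5},
    {"dx": -110,"dy": 0,"dz": 0,"ax": 0,"ay": 0,"az": 0,"hand": 0.5},
    {"dx": -130,"dy": 0,"dz": 0,"ax": 0,"ay": 0,"az": 0,"hand": 0.5},
    {"dx": -130,"dy": 0,"dz": 0,"ax": 0,"ay": 0,"az": 0,"hand": 0.5},
  ],
)

```text
clock: 11.42
eef_pos: [0.4903, -0.1768, 0.2582]
ee_rot: [2.253, 2.187, 0.02]
ft_force: [0.4, 0.1, -0.6]
width: 0.0436
```

```bash
python3 - <<'E'
from g import *
import f
now();im,d=snap('top','t5.png');sd,_=snap('side','s5.png')
cv2.imwrite('pics/c5.png',np.hstack([cv2.resize(im[170:330,200:335],None,fx=3,fy=3),cv2.resize(sd[200:320,230:380],(600,480))[:, 200:]]))
hsv=cv2.cvtColor(im,cv2.COLOR_BGR2HSV);H,S,V_=cv2.split(hsv)
m=(((H<8)|(H>172))&(S>150)&(V_>100)); m[:,:235]=0;m[:,345:]=0;m[:180]=0;m[320:]=0
v,u=np.where(m);print('red n',len(u))
P=onz('top',[(u.min(),v[u==u.min()].mean()),(u.max(),v[u==u.max()].mean())],.09)[:,:2]*1000-C
print('handle ends board',[(p@BX,p@BY) for p in P],'height',dep('top',[(u.mean(),v.mean())],d)[0]*1000)
V=im.max(2).astype(float);L=[];R=[];N=[]
for w in range(216,245):
    c=f.cross(V[w,255:320],125)+255;l=c[(c>259)&(c<280)];r=c[(c>296)&(c<318)]
    if len(l):L.append((l[-1],w))
    if len(r):R.append((r[0],w))
for w in range(273,302):
    c=f.cross(V[225:285,w],125)+225
    if len(c):N.append((w,c[0]))
for n,q in zip('LRN',(L,R,N)):
    p,dd=f.fit(onz('top',q,.028));e=p-C;print(n,len(q),'board',e@BX,e@BY,np.degrees(np.arctan2(dd[1],dd[0]))+2.13)
a=cv2.imread('pics/t1.png');D=cv2.absdiff(a,im).max(2)
for n,(x,y) in dict(applicator=(181,284),blower=(178,225),red=(453,238),blue=(441,283)).items():print(n,D[y-16:y+16,x-16:x+16].max())
E
```

```text
t11.43 board -45.312139816306654 -242.21743312382654 258.19277907362147 F [ 0.4463  0.1474 -0.6457] w 43.623179796742065 joints [-0.42 -0.12  1.37  0.01  1.88 -0.39]
red n 175
handle ends board [(np.float64(89.31428614666021), np.float64(113.34414959185834)), (np.float64(91.53788835190451), np.float64(49.5106281594826))] height [639.5579 142.715   88.6175]
L 26 board 32.453425304734296 51.09680617431835 0.4409492
R 28 board 43.107070503197946 -47.11548958024647 -0.28595972
N 27 board -22.667607477285117 3.982438280223209 89.574715
applicator 3
blower 9
red 167
blue 156
```

View pics/c5.png

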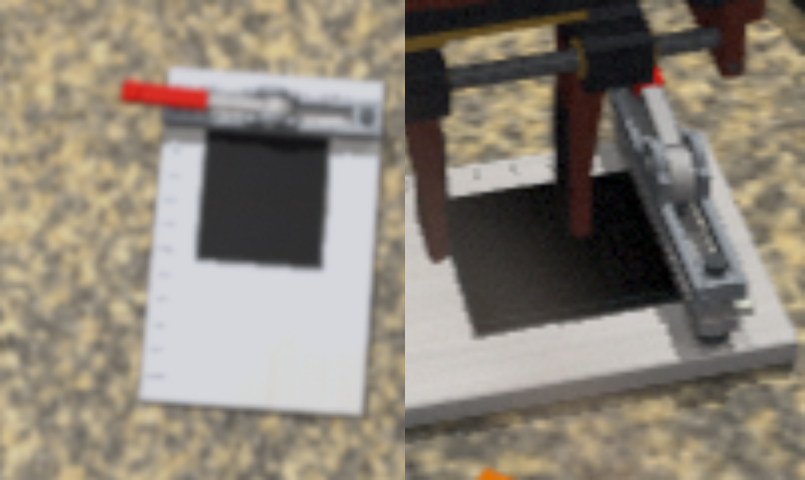

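The lever lies fully over to +y: the handle end is at board y = 113 mm (114 expected when shut). The panel is still home. The pots' patches in the top view differ, probably because the arm covers them, so I'll check them in the side view before handing in.

```bash
python3 - <<'E'
from g import *
a=cv2.imread('pics/s1.png');b=cv2.imread('pics/s5.png');D=cv2.absdiff(a,b).max(2)
for n,(x,y) in dict(applicator=(239,207),blower=(295,188),red=(387,412),blue=(318,412)).items():
    q=D[y-20:y+20,x-20:x+20];print(n,q.max(),np.median(q))
def cen(im,lo,hi,box):
    h=cv2.inRange(cv2.cvtColor(im,cv2.COLOR_BGR2HSV),lo,hi);x0,y0,x1,y1=box;v,u=np.where(h[y0:y1,x0:x1]);return u.mean()+x0,v.mean()+y0,len(u)
for im in(a,b):print(cen(im,(172,150,80),(180,255,255),(360,380,415,440)),cen(im,(95,120,60),(125,255,255),(290,380,345,440)))
E
```

```text
applicator 170 16.0
blower 195 82.5
red 20 12.0
blue 62 12.0
(np.float64(372.0), np.float64(416.5), 2) (np.float64(316.97292250233426), np.float64(407.05508870214754), 1071)
(np.float64(388.0), np.float64(423.0), 1) (np.float64(316.9123468426013), np.float64(407.21112158341185), 1061)
```

```bash
python3 -c "
from h import manip
print(manip.job_done())"
```

```text
the job is handed in; nothing more can be done
None
```

The black panel is against the stop ledge and the red cam lever is fully closed over it. I handed the job in at about 11.5 s of the 48 s allowed, with the arm standing clear.

- **Panel:** I pushed it with closed fingertips until it stalled, peaking at about 16 N. After clamping, its tail measured x = -22.7 mm on the board, where -22 means home. The three edges fitted to within about 0.4° of square, with differing signs, so that is about as fine as the camera can show.
- **Lever:** I pinched the handle at its full 16 mm thickness and carried it round past dead centre to the stop. After release its end measured y = +113 mm and its top about 89 mm high. Fully closed should give about 114 mm and 92 mm, so it stayed shut.
- **Bystanders:** The applicator and blower are unchanged in the top view. The arm hid the pots there, so I checked them in the side view:
  - **Blue lid:** its centre moved less than 0.2 px.
  - **Red pot:** only slight shading differences. My colour check on it failed because the mask caught almost no pixels.

I did not measure the clamp bar's height directly. That the bar is down on the panel follows from the lever's position.

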